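# Light only the two-bellied gourd lamps

### The arm

A 7-joint arm with a two-finger parallel gripper is mounted at the origin on the work surface. World frame = base frame: x ahead of the robot, y to its left, z up, the work surface at z = 0. Lengths are in m, angles in rad, forces in N, time in s.
With the tool pointing down it reaches from about 0.4 to 0.875 m from the base axis. Payload 6.5 kg.
Tool frame: the origin (TCP) lies midway between the tips of the shut fingers; the grasp point (between the pads) lies 19 mm behind it; x points along the fingers, z is the direction in which the jaws open and shut, and the axes are right-handed (so a half turn about x gives the same grasp; the last joint's range is limited). The gripper opens to 88 mm and grips with 3 to 60 N. Pads are 18 mm wide; open, the fingers measure 123 mm over their backs; the gripper's body (75 mm by 187 mm) begins 45 mm behind the grasp point.
Start: joints at [1.052, 0.536, -0.004, 1.538, 0.003, 1.067, -0.071], TCP at [0.284, -0.584, 0.239] pointing down, gripper open.
Joint ranges: [-2.7, 2.7], [-0.37, 2.16], [-1.27, 1.26], [0.24, 2.4], [-1.31, 4.45], [0.19, 1.91], [-2.76, 2.76]. Speed limits (rad/s): [2.39, 2.39, 3.14, 3.14, 3.14, 3.14, 3.14].

### API

Orientations are given as [roll, pitch, yaw] about the fixed x, y, z axes, in that order (R = Rz(yaw) Ry(pitch) Rx(roll)).
In Python, from cell import env, jaws, kin, sensors, viewer, order gives the robot as it stands. Calls block until the motion is done:
- env.reach(position, orientation): joint-space move of the TCP to a pose.
- env.move_straight(position, attitude=None, velocity=0.15, guard=None): straight line of the TCP; attitude=None keeps the orientation; velocity is the mean speed in m/s. With guard (N) it stops when the force on the tool has changed by that much, and returns True; else False.
- env.goto_joints(angles): joint-space move.
- jaws.command_gripper(opening, strength=None): finger opening in m; strength is the grip in N (None keeps the last); returns when the fingers have stopped.
- env.dwell(seconds).
- kin.solve_ik(position, orientation): joint angles nearest the present ones, or None.
- sensors.get_state(): the state.
- viewer.grab_frame(name): name is "side" or "top"; returns the picture (400x640x3 uint8, red, green, blue); there is no depth.
- viewer.camera_info(name): a dict with "K" (3x3 intrinsics, pixels), "view" (4x4, takes a point from world to camera coordinates). Camera axes: x right, y down, z forward; pixel columns grow to the right and rows downward; lengths in m; the calibration is good to about 2 mm. A picture is of the moment at which its call begins. camera_info takes no time and is no camera call.
A pose or a line that the arm cannot do raises env.IKError and nothing moves.
- order.finish_job(): hands the job in, once; it reports no verdict.
The state is a dict: "time": time; "joint_positions": joint angles; "joint_vel": joint speeds; "tau": joint torques, N m; "tool_pos": TCP position; "tcp_rot": TCP orientation; "contact_force": force on the tool from outside, world axes, zero at the start; "moment": the same for the moment, N m; "opening": finger opening in m.
Only numpy, scipy, OpenCV 4.12 (cv2) and the standard library are available. Lean on these libraries where they do the work, as an engineer would, in place of code of your own. Each camera call takes 0.05 s, during which the arm holds its last target. There are 200 camera calls.

### The job

On the gourd lamp display board, each of the four slide switches works the light of the gourd standing straight beyond it; pushed towards its gourd a switch is on, pulled away from it off. Set the switches so that the lights of the two tall, two-bellied gourds are on and the lights of the two round gourds are off, each switch slid well over to its side.

Things in the scene. Friction and masses are not known exactly. Their poses are not given: they have to be found in the camera images.
- board: Fixed light-wood board, 280 (x) by 300 (y) by 12 mm, on the table. Origin: centre of its underside; x runs from switches to gourds, within 20 degrees of the robot's x; z up. A black switch box, 100 by 280 mm, centred at board x = -70 mm, flat top 30 mm over the table, bears four knobs 65 mm apart in y. Four light discs, tops at 18 mm, at board x = +90 mm and the switches' y, bear one gourd each.
- gourd_a: First two-bellied (hourglass) pierced gourd, straw-coloured, 100 mm tall plus a stem (top 128 mm over the table), 52 mm wide, screwed on to its light: it cannot move. Origin at the centre of its underside. The other two gourds are round, one-bellied, 51 mm tall, of the same colour. It stands at switch 1 or 3.
- gourd_b: Second two-bellied (hourglass) pierced gourd, straw-coloured, 100 mm tall plus a stem (top 128 mm over the table), 52 mm wide, screwed on to its light: it cannot move. Origin at the centre of its underside. The other two gourds are round, one-bellied, 51 mm tall, of the same colour. It stands at switch 2 or 4.
- switch1 (a joint): Slide switch 1 (at the robot's left end), in the black box, at board y = +97.5 mm: white knob 12 mm (x) by 16 mm (y), from the box top to 52 mm over the table. Value in m: knob centre at board x = -85 mm + value. 0 = off (end away from the gourds), 0.030 = on (end next to the gourds). Works the gourd straight beyond it in +x. Friction 1.5 N; stays where left.
- switch2 (a joint): Slide switch 2 (second from the left), in the black box, at board y = +32.5 mm: white knob 12 mm (x) by 16 mm (y), from the box top to 52 mm over the table. Value in m: knob centre at board x = -85 mm + value. 0 = off (end away from the gourds), 0.030 = on (end next to the gourds). Works the gourd straight beyond it in +x. Friction 1.5 N; stays where left.
- switch3 (a joint): Slide switch 3 (third from the left), in the black box, at board y = -32.5 mm: white knob 12 mm (x) by 16 mm (y), from the box top to 52 mm over the table. Value in m: knob centre at board x = -85 mm + value. 0 = off (end away from the gourds), 0.030 = on (end next to the gourds). Works the gourd straight beyond it in +x. Friction 1.5 N; stays where left.
- switch4 (a joint): Slide switch 4 (at the right end), in the black box, at board y = -97.5 mm: white knob 12 mm (x) by 16 mm (y), from the box top to 52 mm over the table. Value in m: knob centre at board x = -85 mm + value. 0 = off (end away from the gourds), 0.030 = on (end next to the gourds). Works the gourd straight beyond it in +x. Friction 1.5 N; stays where left.

How it is judged:
At the end, for the whole second after the job is handed in: The switches of the two two-bellied gourds are on (joint above 0.020 m of 0.030) and the other two, those of the round gourds, are off (joint below 0.010 m) (((y of gourd_a in the frame of board above 0.0325 m and value of joint switch1 above 0.02 m and value of joint switch3 below 0.01 m) or (y of gourd_a in the frame of board below 0.0325 m and value of joint switch1 below 0.01 m and value of joint switch3 above 0.02 m)) and ((y of gourd_b in the frame of board above -0.0325 m and value of joint switch2 above 0.02 m and value of joint switch4 below 0.01 m) or (y of gourd_b in the frame of board below -0.0325 m and value of joint switch2 below 0.01 m and value of joint switch4 above 0.02 m))); the robot touches nothing.
It also fails if it takes over 32 s, if anything falls off the work surface, if the arm or the gripper's body presses on something with over 40 N, if the wrist force passes 120 N, or if a joint passes its speed limit or range.

## Working session

There is one attempt and no reset: what is moved stays moved. The work goes in short steps, each a Python script; the robot and the scene stay as the last script left them, time stands still between calls to the robot, and variables do not carry over. Pictures are saved under pics/ and viewed, about 8 in all and at most 12, crops included, and the job is handed in when it is done.

```bash
mkdir -p pics; python3 - <<'E'
from cell import env, jaws, kin, sensors, viewer, order
import cv2,numpy as np
for n in("top","side"):
    cv2.imwrite(f"pics/{n}0.png",viewer.grab_frame(n)[:,:,::-1])
    c=viewer.camera_info(n);print(n,np.round(c["K"],1).tolist(),np.round(c["view"],4).tolist())
s=sensors.get_state();print(s["time"],s["tool_pos"],s["tcp_rot"],s["opening"])
E
```

```text
top [[362.4, 0.0, 315.9], [0.0, 362.4, 199.4], [0.0, 0.0, 1.0]] [[0.0154, -0.9989, -0.0437, 0.0255], [-0.9856, -0.0078, -0.1688, 0.6538], [0.1683, 0.0457, -0.9847, 0.5907], [0.0, 0.0, 0.0, 1.0]]
side [[397.8, 0.0, 311.5], [0.0, 397.8, 196.2], [0.0, 0.0, 1.0]] [[0.9665, -0.2564, 0.0133, -0.605], [-0.1709, -0.6813, -0.7118, 0.1723], [0.1915, 0.6856, -0.7023, 0.5887], [0.0, 0.0, 0.0, 1.0]]
0.1 [ 0.28411048 -0.58401938  0.23793225] [-3.05125894  1.56926401  2.11402285] 0.0880458653558334
```

View pics/top0.png

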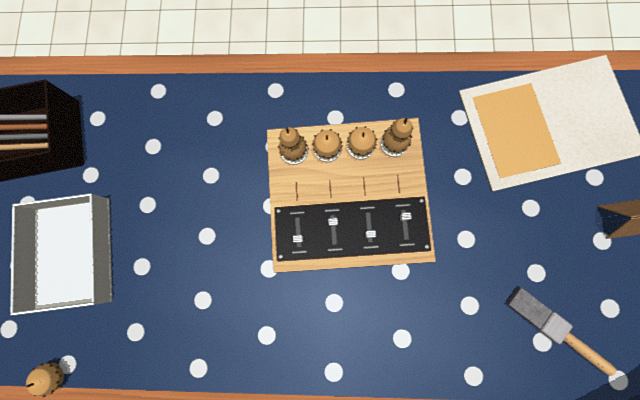

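View pics/side0.png

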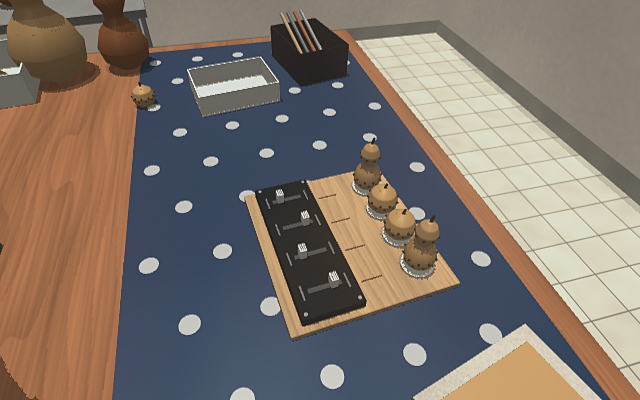

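The top view (up = +x, left = +y) shows the tall gourds at the ends, switch 1 at pixel (290,143) and switch 4 at (400,135). The round ones stand at 2 and 3. The knobs are at about (297,239), (333,221), (371,234) and (406,216). The side view agrees. I'll enlarge both for measuring.

```bash
python3 - <<'E'
import cv2
a=cv2.imread("pics/top0.png")[110:280,255:445];cv2.imwrite("pics/t1.png",cv2.resize(a,None,fx=4,fy=3.5,interpolation=cv2.INTER_CUBIC) if 0 else cv2.resize(a[75:170],None,fx=4,fy=4,interpolation=cv2.INTER_CUBIC))
E
```

```text
(no output)
```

View pics/t1.png

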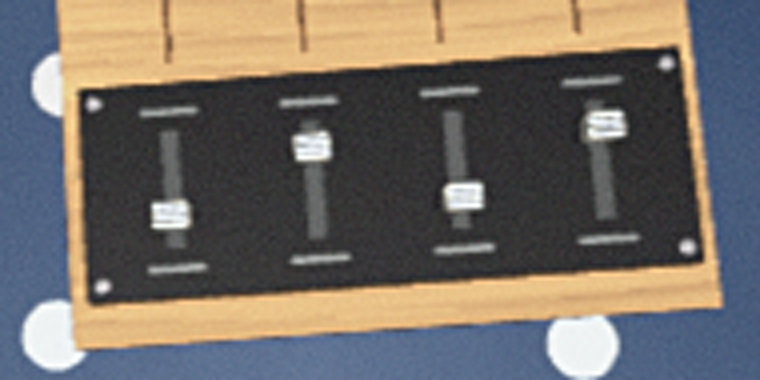

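The crop (4x, offset 255,185) shows the box top's corners at (81,90), (679,46), (704,262) and (90,304). The knobs are at (170,213), (312,145), (464,194) and (605,124), so switch 1 is off, 2 on, 3 off and 4 on. The first two are wrong.

```bash
cat >h.py <<'E'
from cell import env, jaws, kin, sensors, viewer, order
import numpy as np
def ray(name,uv,z):
    c=viewer.camera_info(name);K=np.array(c["K"]);V=np.array(c["view"]);R=V[:3,:3]
    o=-R.T@V[:3,3];d=R.T@np.linalg.inv(K)@[*uv,1];return (o+d*(z-o[2])/d[2])[:2]
E
python3 - <<'E'
from h import *
f=lambda p:(255+(p[0]+.5)/4-.5,185+(p[1]+.5)/4-.5)
C=np.array([ray("top",f(p),.03) for p in[(81,90),(679,46),(704,262),(90,304)]])
print(C.round(4),np.linalg.norm(C-np.roll(C,-1,0),axis=1).round(4))
ey=(C[0]-C[1]+C[3]-C[2]);yaw=np.arctan2(-ey[0],ey[1])
R=np.array([[np.cos(yaw),-np.sin(yaw)],[np.sin(yaw),np.cos(yaw)]])
o=C.mean(0)-R@[-.07,0];print("yaw",yaw,"o",o)
np.savez("b.npz",yaw=yaw,o=o)
for p in[(170,210),(312,143),(464,191),(605,121)]:
    b=R.T@(ray("top",f(p),.052)-o);print(b.round(4),"val",round(b[0]+.085,4))
for z,p in((.052,(280,194)),(.052,(305,216)),(.052,(302,248)),(.052,(334,277))):
    b=R.T@(ray("side",p,z)-o);print("side",b.round(4),"val",round(b[0]+.085,4))
for p in((290,128),(401,119)): print("stem",(R.T@(ray("top",p,.128)-o)).round(4))
# ik check, jaws opening along board y
for y in(.0975,.0325):
  for z in (.12,.04):
    for rot in ([np.pi,np.pi/2,yaw+0],[np.pi,np.pi/2,yaw+np.pi/2],[0,np.pi/2,0]):
      q=kin.solve_ik([*(o+R@[-.11,y]),z],rot);print(y,z,None if q is None else np.round(q,2))
E
```

```text
[[ 0.6427  0.1105]
 [ 0.6656 -0.165 ]
 [ 0.5674 -0.1727]
 [ 0.5447  0.103 ]] [0.2765 0.0985 0.2766 0.0983]
yaw 0.0826017245035702 o [ 0.67484839 -0.02526321]
[-0.0809  0.0978] val 0.0041
[-0.0557  0.033 ] val 0.0293
[-0.0817 -0.032 ] val 0.0033
[-0.0553 -0.0965] val 0.0297
side [-0.0847  0.0907] val 0.0003
side [-0.0599  0.0265] val 0.0251
side [-0.0862 -0.0359] val -0.0012
side [-0.059  -0.1016] val 0.026
stem [0.093  0.0921]
stem [ 0.0931 -0.0896]
0.0975 0.12 [-0.92  0.86  1.09  1.91 -0.93  0.99 -2.46]
0.0975 0.12 [-0.02  0.56 -0.22  1.86  0.17  0.75 -1.83]
0.0975 0.12 [ 0.19  0.6  -0.5   1.84  0.39  0.8  -0.52]
0.0975 0.04 [-0.91  1.05  1.08  1.93 -1.17  0.98 -2.3 ]
0.0975 0.04 [-0.1   0.68 -0.12  1.88  0.13  0.59 -1.79]
0.0975 0.04 [ 0.13  0.72 -0.43  1.87  0.47  0.65 -0.58]
0.0325 0.12 [-0.81  0.86  1.09  1.9  -0.93  0.99 -2.34]
0.0325 0.12 [ 0.05  0.55 -0.16  1.85  0.13  0.74 -1.67]
0.0325 0.12 [ 0.28  0.6  -0.48  1.84  0.37  0.8  -0.39]
0.0325 0.04 [-0.8   1.05  1.08  1.92 -1.17  0.98 -2.19]
0.0325 0.04 [-0.01  0.68 -0.09  1.88  0.1   0.59 -1.65]
0.0325 0.04 [ 0.25  0.72 -0.44  1.86  0.48  0.66 -0.47]
```

The measurements hold up: the box measures 277 x 98 mm against 280 x 100, and the knobs lie within 4 mm of where they should be. Switches 3 (about 2 mm) and 4 (about 28 mm) are already right. I'll push 1 on and pull 2 off with the shut fingers.

```bash
cat >>h.py <<'E'
b=np.load("b.npz");yaw=float(b["yaw"]);o=b["o"]
R=np.array([[np.cos(yaw),-np.sin(yaw)],[np.sin(yaw),np.cos(yaw)]])
W=lambda x,y,z:[*(o+R@[x,y]),z]
ROT=[np.pi,np.pi/2,yaw+np.pi/2]
def rep(t):
    s=sensors.get_state();p=np.array(s["tool_pos"]);print(t,round(s["time"],2),"board",(R.T@(p[:2]-o)).round(4),round(p[2],4),"F",np.round(s["contact_force"],1),s["opening"])
E
python3 - <<'E'
from h import *
import cv2
jaws.command_gripper(0.0)
env.reach(W(-.122,.0975,.18),ROT);rep("above")
def push(y,x0,x1):
    env.move_straight(W(x0,y,.10))
    if env.move_straight(W(x0,y,.040),velocity=.08,guard=8): rep("BLOCKED");raise SystemExit
    print("guard",env.move_straight(W(x1,y,.040),velocity=.05,guard=12));rep("end")
    xb=x1-.006*np.sign(x1-x0)
    env.move_straight(W(xb,y,.040),velocity=.05);env.move_straight(W(xb,y,.11))
push(.0975,-.122,-.072)
env.move_straight(W(-.026,.0325,.11))
push(.0325,-.026,-.069)
env.move_straight(W(-.12,.0,.2))
env.reach([.35,-.45,.3],ROT);rep("away")
for n,c in(("top",(180,275,255,445)),("side",(170,330,230,390))):
    i=viewer.grab_frame(n)[c[0]:c[1],c[2]:c[3],::-1];cv2.imwrite(f"pics/{n}2.png",cv2.resize(i,None,fx=4 if n=="top" else 3,fy=4 if n=="top" else 3,interpolation=cv2.INTER_CUBIC))
E
```

```text
above 3.88 board [-0.1218  0.0965] 0.18 F [-0.5  0.9  0.1] 0.00039792871857429797
guard False
end 6.62 board [-0.0719  0.0976] 0.04 F [ 0.4  0.6 -0.2] 0.0006709715260778988
guard False
end 10.37 board [-0.0686  0.0325] 0.0402 F [1.4 0.3 2.2] 0.0002796667071076598
away 13.87 board [-0.3575 -0.3954] 0.2997 F [ 0.4 -0.2 -0.6] 0.0005258383572354041
```

View pics/top2.png

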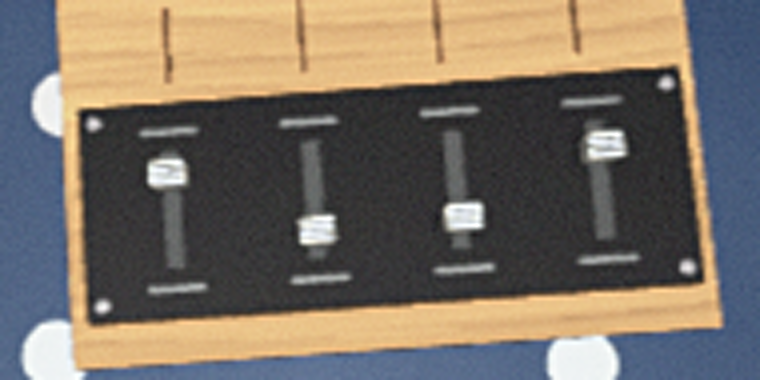

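View pics/side2.png

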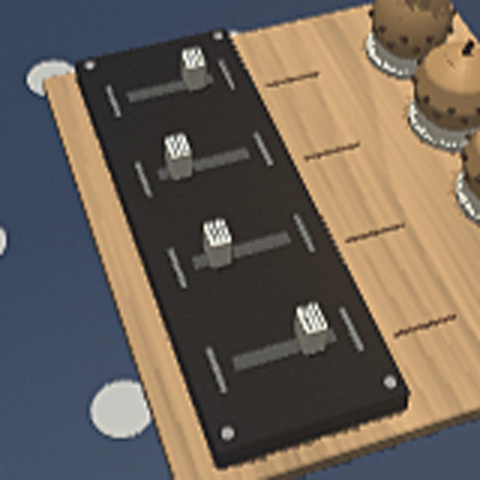

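Top crop (4x, offset 255,180): the knobs are at (167,171), (317,229), (464,213) and (605,143), so 1 and 4 sit at the gourd end, 2 and 3 at the near end. The side crop agrees. I'll check the values numerically, then hand in.

```bash
python3 - <<'E'
from h import *
v=[]
for p in[(167,168),(317,226),(464,211),(605,141)]:
    q=R.T@(ray("top",(255+(p[0]+.5)/4-.5,180+(p[1]+.5)/4-.5),.052)-o);v.append(q[0]+.085)
w=[]
for p in[(193,55),(178,145),(217,230),(311,315)]:
    q=R.T@(ray("side",(230+(p[0]+.5)/3-.5,170+(p[1]+.5)/3-.5),.052)-o);w.append(q[0]+.085)
print(np.round(v,4),np.round(w,4))
ok=lambda v:v[0]>.022 and v[3]>.022 and v[1]<.008 and v[2]<.008
if ok(v) and ok(w): order.finish_job();print("handed in")
E
```

```text
[0.0317 0.0013 0.0033 0.0297] [ 0.0285 -0.0017 -0.0002  0.0265]
the job is handed in; nothing more can be done
handed in
```

The job is handed in with all four switches on the right sides. The two tall gourds stand at switches 1 and 4, so with the shut fingers I pushed switch 1 on and pulled switch 2 off. Switches 3 and 4 were already right, and I left them alone.

| Switch | Top camera (mm) | Side camera (mm) | Needed (mm) |
|---|---|---|---|
| 1 | 31.7 | 28.5 | above 20 |
| 2 | 1.3 | -1.7 | below 10 |
| 3 | 3.3 | -0.2 | below 10 |
| 4 | 29.7 | 26.5 | above 20 |

- **Camera disagreement:** the two cameras differ by about 3 mm, and two readings fall 1.7 mm outside the 0–30 mm travel. That is the usual calibration and pixel error, and both sets are well inside the limits.
- **Other checks:** neither force guard tripped, and the arm was parked clear of everything at about 14 s of the 32 s allowed. No check failed.

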